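# Free the degassing shaker's transport lock and stroke its platform

### The arm

A 7-joint arm with a two-finger parallel gripper is mounted at the origin on the work surface. World frame = base frame: x ahead of the robot, y to its left, z up, the work surface at z = 0. Lengths are in m, angles in rad, forces in N, time in s.
With the tool pointing down it reaches from about 0.425 to 0.875 m from the base axis. Payload 4.7 kg.
Tool frame: the origin (TCP) lies midway between the tips of the shut fingers; the grasp point (between the pads) lies ctrl.grasp_offset behind it (ctrl.grasp_offset is the distance from the TCP to the grasp point, in m); z points along the fingers, y is the line along which they close (so a half turn about z gives the same grasp; the last joint's range is limited). The gripper opens to 87 mm and grips with 3 to 60 N. Pads are 19 mm wide; open, the fingers measure 117 mm over their backs; the gripper's body (75 mm by 190 mm) begins 51 mm behind the grasp point.
Start: joints at [1.152, 0.321, -0.07, 1.45, 0.023, 1.371, -0.057], TCP at [0.273, -0.59, 0.223] pointing down, gripper open.
Joint ranges: [-2.86, 2.86], [-0.3, 2.09], [-1.38, 1.24], [0.06, 2.45], [-1.56, 4.7], [0.09, 2.05], [-2.69, 2.69]. Speed limits (rad/s): [2.57, 2.57, 3.14, 3.14, 3.14, 3.14, 3.14].

### API

Orientations are given as a rotation vector (axis times angle).
In Python, from bench import ctrl gives the robot as it stands. The module is installed in compiled form; this text tells all that it offers.
- The arm moves only by the tool jog_arm, never from a script. Its argument "moves" is one flat list of numbers, 7 for each row, row after row: the shift along the tool's x, y, z in units of 30 cm (1.0 is 30 cm), then the turn, a rotation vector about the tool's x, y, z in units of 60 degrees (1.0 is 60 degrees), then the gripper's target within -1 to 1 (fully open at 1, half-way at 0, shut at -1). In form: [x, y, z, wx, wy, wz, fingers, x, y, z, wx, wy, wz, fingers, ...]. A call has exactly 8 rows; each row is the pose to reach, as a shift and turn from the pose commanded when the call began, along the tool's axes at that moment; what a row does not reach only later rows make up. A row lasts 1/8 s, in which the tool goes at most 62.5 mm and 10.7 degrees, less where a joint would pass 70% of its speed; a pose out of reach is approached as far as the arm can. A call with a number of a shift or a turn outside -1 to 1 is refused whole. A call with a gripper value outside its range is refused whole. The fingers move at their own pace and stop on an object; "newtons" is the grip in N (left out, the last holds). Time passes only in rows, so rows that repeat a pose let the fingers close, or fill a call up. It gives the time, the measured TCP pose, the force, the opening and the grip force at its end, in the units of the state.
- ctrl.get_state(): the state, without advancing time (a new reading comes with each control period).
- ctrl.get_image(name): name is "side" or "top"; returns a dict with "pixels" (420x560x3 uint8, red, green, blue), "fx", "fy", "cx", "cy" (pixels), "xyz" and "rotation" of the camera in the world. Camera axes: x right, y up, looking along -z (the intrinsics and any distortion apply to the point x, -y, -z); pixel columns grow to the right and rows downward; lengths in m; the calibration is good to about 2 mm. A picture is of the moment at which its call begins. There is no depth.
- ctrl.close_job(): hands the job in; it is judged then, once.
The state is a dict: "time": time; "joint_positions": joint angles; "qd": joint speeds; "joint_torque": joint torques, N m; "position": TCP position; "tool_rot": TCP orientation; "ft_force": force on the tool from outside, world axes, zero at the start; "torque": the same for the moment, N m; "grip_width": opening from 0.0 (shut) to 1.0 (fully open); "grip_force": force on a finger pad.
Only numpy, scipy, OpenCV 4.12 (cv2) and the standard library are available. Lean on these libraries where they do the work, as an engineer would, in place of code of your own. Each camera call takes 0.05 s, during which the arm holds its last target. There are 200 camera calls.

### The job

Get the sample shaker ready for work. Lift the small amber bottle off the shaker's deck and stand it gently, upright, in a free spot of the white sample tray. Squeeze the two tabs of the platform's transport lock together, turn it anticlockwise to its stop and let it go, so that the tabs spring out again with the lock released; then slide the platform slowly all the way across to its other end stop and all the way back to where it started, to be sure that it runs without a sticky spot, and leave it there unlocked; knock no glassware and shift none of the other things on the bench.

Things in the scene. Friction and masses are not known exactly. Their poses are not given: they have to be found in the camera images.
- shaker: grey bench-top shaker, fixed: housing 270 (its x) by 360 mm (its y), flat deck 75 mm above the bench; origin at the centre of its underside. -x is its front (control panel); y is the direction of travel. Two 12 mm steel guide shafts, axis 89 mm above the bench, run along y at x = +-100 mm, between brackets 26 by 12 mm, 24 mm high over the deck, at y = +-170 mm.
- platform_mid (a point): centre of the top of the platform, an aluminium plate 250 (x) by 220 mm (y), top 110 mm above the bench, axes as the shaker's; moves with it. Home: at shaker x 0, y +40 mm. At x -90, y +-58 mm from it are two empty flask clips, 52 mm wide, 18 mm high. At home the deck is bare from shaker y -70 to -164 mm; moving, the plate sweeps over it as far as y -150 mm.
- platform (a joint): travel of the platform in m along the shaker's -y axis: 0 = home stop, where it is locked at the start; 0.080 = the other end stop. Slides with about 2.5 N of friction, stays where it is left; weighs about 1.5 kg.
- rod_left (a point): on the axis of the platform's left (+y) holding rod, a 12 mm rubber-covered bar along x, 216 mm long, held by 8 mm brackets at its ends, 42 mm above the plate (152 mm above the bench), 95 mm from its centre. This point lies 15 mm in front of the rod's middle, with room for a finger on either side; the rod can be pinched from above there to slide the platform. Axes as the shaker's; moves with the platform.
- rod_right (a point): the same point on the right (-y) holding rod, 190 mm from rod_left.
- flasks: two stoppered 100 ml glass flasks clipped to the platform (fixed to it), at x = +80, y = +-52 mm from the plate's centre: 64 mm wide at the foot, tapering to a 26 mm neck, top 111 mm above the plate (221 mm above the bench). The origin is the middle of the plate's top; it moves with the platform. Must not be hit.
- lock_grip (a point): centre of the transport lock between its tabs, on its upright turning axis, 26 mm above the plate: the height to pinch. A black knob on a 73 mm steel disc, 41 mm high, 15 mm in front of the plate's centre, with two upright black tabs on opposite sides, each 20 mm wide, from 6 to 36 mm above the plate, outer faces 60 mm apart. Its x axis runs through both tabs (the line to squeeze along) and turns with the lock; z up.
- lock (a joint): angle of the lock in rad: 0 = locked, growing anticlockwise (seen from above) to its stop at 1.047 (60 degrees) = released, its tabs then in line with the travel. 0.05 N m of friction. Let go at either end, the tabs spring out and hold it; between the ends they stay pushed in. Away from home it cannot turn; unless released the platform cannot slide.
- tab_a (a joint): how far the tab on +x of lock_grip is pressed in, m: 0 out, 0.007 fully in, against a spring of 2 to 5.5 N. The lock turns only while both tabs are in by 3 mm or more (54 mm or less over both; 46 mm when fully squeezed), so the fingers must be well centred.
- tab_b (a joint): the same for the other tab (-x of lock_grip).
- bottle_mid (a point): centre, half-way up, of the small amber glass bottle standing on the bare deck to the right of the platform, in its way: 46 mm diameter, 104 mm high, about 170 g; straight to 66 mm, then a shoulder, and a black screw cap 30 mm in diameter from 84 to 104 mm above its foot. z up through the bottle.
- tray: white shallow sample tray, fixed: outside 260 (its x) by 160 mm (its y), walls 4 mm thick and 24 mm high, floor 4 mm thick; origin at the centre of its underside on the bench. Two other vessels stand in it; the bottle goes where there is room.
- tray_bottle_mid (a point): bystander: centre, half-way up, of another amber bottle like the first, standing in the tray. Leave alone.
- jar_mid (a point): bystander: centre, half-way up, of a white lidded jar, 52 mm diameter, 60 mm high, standing in the tray. Leave alone.
- cylinder_mid (a point): bystander: centre, half-way up, of a glass measuring cylinder standing on the bench at the shaker's left end: foot 72 mm across, tube 36 to 42 mm, 240 mm high. Leave alone.
- wash_bottle_mid (a point): bystander: centre, half-way up its 140 mm body, of a white wash bottle, 56 mm diameter, spout up to 180 mm, standing on the bench in front of the shaker. Leave alone.
Not all that is in view belongs to the job. What is shaped like the part that bears bottle_mid but purple is not meant.

How it is judged:
By the outcome, as a careful person would: the job done as asked, in the order asked, and still so for the second after the job is handed in, with the robot touching nothing.
It also fails if it takes over 67 s, if anything falls off the work surface, if the arm or the gripper's body presses on something with over 40 N, if the wrist force passes 120 N, or if a joint passes its speed limit or range.

## Working session

There is one attempt and no reset: what is moved stays moved. The work goes in short steps, Python scripts to look and compute and a tool call to move; the robot and the scene stay as the last step left them, time stands still between calls to the robot, and variables do not carry over. Pictures are saved under pics/ and viewed, at most 10 in all, crops included, and the job is handed in when it is done.

Besides the shell and the picture viewer there is one more tool, called after ">>>" as name(argument=value, ...) on one line, values as JSON. jog_arm: Moves the arm, as the interface text tells. Its arguments: {"type":"object","properties":{"moves":{"type":"array"},"newtons":{"type":"number"}},"required":["moves"]}

```bash
mkdir -p pics
python3 - <<'E'
from bench import ctrl
import cv2,numpy as np,pickle
s=ctrl.get_state();print({k:np.round(v,3) for k,v in s.items()},ctrl.grasp_offset)
for n in("top","side"):
    d=ctrl.get_image(n);pickle.dump(d,open(n+'0.pkl','wb'))
    cv2.imwrite(f'pics/{n}0.png',d['pixels'][:,:,::-1])
    print(n,[ (k,np.round(v,4).tolist()) for k,v in d.items() if k!='pixels'])
E
```

```text
{'time': np.float64(0.0), 'joint_positions': array([ 1.152,  0.322, -0.07 ,  1.452,  0.023,  1.371, -0.057]), 'qd': array([ 0.   , -0.   ,  0.001,  0.001, -0.001, -0.   , -0.001]), 'joint_torque': array([ 0.0000e+00, -4.9128e+01, -4.0400e-01, -3.1253e+01, -6.4000e-02,
        4.4000e-02,  0.0000e+00]), 'position': array([ 0.272, -0.59 ,  0.221]), 'tool_rot': array([-3.067e+00, -6.740e-01,  1.000e-03]), 'ft_force': array([ 0.23 , -0.448,  0.352]), 'torque': array([-0.043, -0.049,  0.017]), 'grip_force': np.float64(0.0), 'grip_width': np.float64(0.999)} 0.0187
top [('fx', 403.1693), ('fy', 403.1693), ('cx', 281.2913), ('cy', 209.3871), ('xyz', [0.3533, 0.0409, 1.0775]), ('rotation', [0.1501, -0.1431, -1.5577])]
side [('fx', 455.7114), ('fy', 455.7114), ('cx', 279.31), ('cy', 204.7197), ('xyz', [0.4261, 1.1035, 0.9339]), ('rotation', [0.0859, -1.3471, -2.7292])]
```

View pics/top0.png

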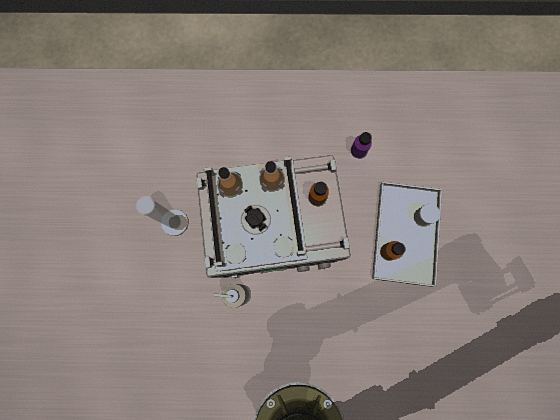

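View pics/side0.png

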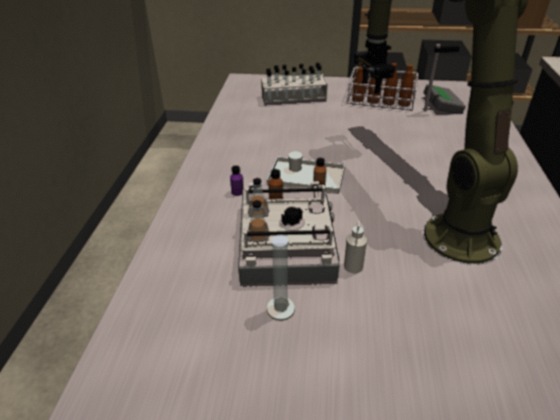

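The top view shows the shaker at about (275,217), its lock at (255,217), the bottle on the deck at (319,193) and the tray at (407,235). The jar is at (428,215) and the tray bottle at (393,250). The purple decoy is at (362,145). Next I'll zoom in.

```bash
cat > h.py <<'E'
import numpy as np,cv2,pickle
from scipy.spatial.transform import Rotation as R
def ray(d,u,v):
    r=np.array([(u-d['cx'])/d['fx'],-(v-d['cy'])/d['fy'],-1.])
    return R.from_rotvec(d['rotation']).as_matrix()@r
def on(d,u,v,z):
    r=ray(d,u,v);c=np.array(d['xyz']);return c+r*(z-c[2])/r[2]
def proj(d,p):
    q=R.from_rotvec(d['rotation']).as_matrix().T@(np.array(p)-d['xyz'])
    return np.array([d['cx']-d['fx']*q[0]/q[2],d['cy']+d['fy']*q[1]/q[2]])
def load(n): return pickle.load(open(n+'.pkl','rb'))
E
python3 - <<'E'
from h import *
t=load('top0')['pixels'][:,:,::-1];s=load('side0')['pixels'][:,:,::-1]
cv2.imwrite('pics/tc.png',cv2.resize(t[150:285,190:350],None,fx=5,fy=5,interpolation=cv2.INTER_CUBIC)[:600])
c=cv2.resize(t[175:295,365:450],None,fx=4,fy=4,interpolation=cv2.INTER_CUBIC)
e=cv2.resize(s[150:290,230:345],None,fx=4,fy=4,interpolation=cv2.INTER_CUBIC)
o=np.zeros((560,800,3),np.uint8);o[:480,:340]=c;o[:,340:800]=e
cv2.imwrite('pics/sc.png',o)
E
```

```text
(no output)
```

View pics/tc.png

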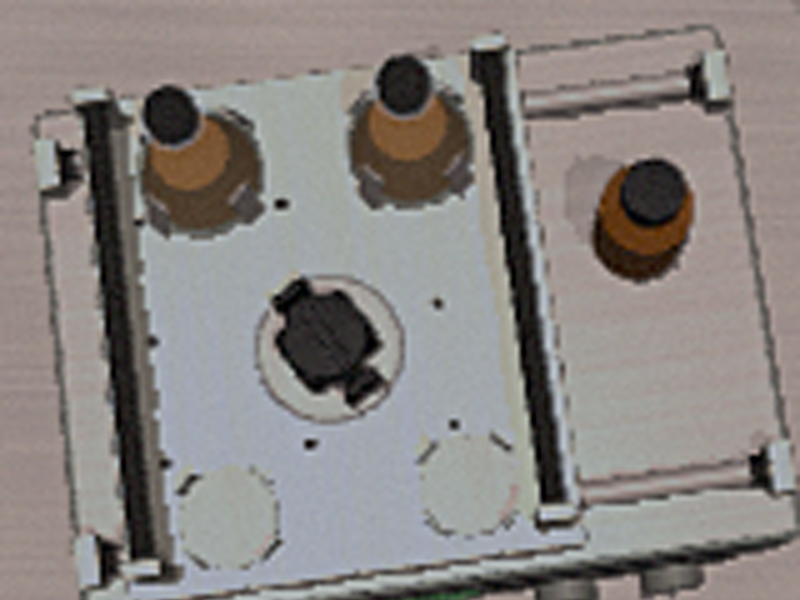

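View pics/sc.png

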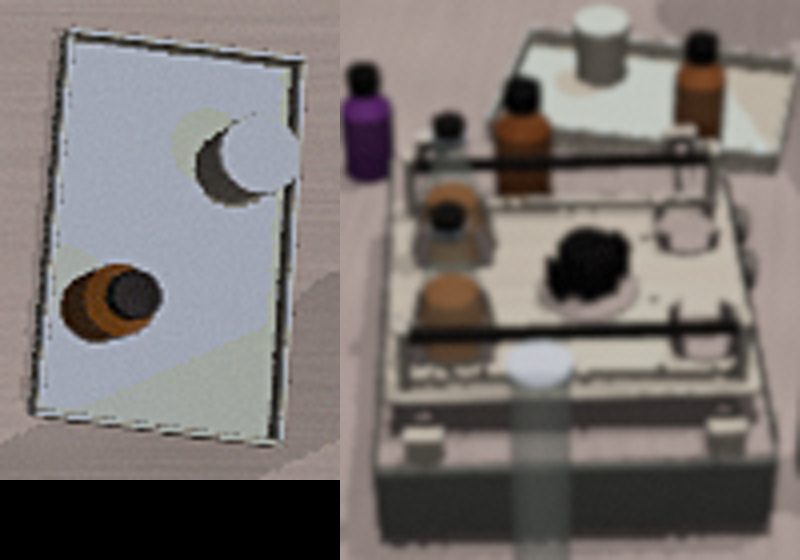

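Crop readings (5x) are: lock disc centre (330,349), bottle cap top (655,189), and rods running (95,95)–(145,570) and (490,45)–(557,515). Tray corners (4x) are (68,30), (303,60), (283,443) and (32,413). Both the jar and the other bottle stand well clear of the tray's upper-left and lower-right areas.

```bash
cat > m.py <<'E'
from h import *
from scipy.optimize import least_squares
t=load('top0');s=load('side0')
T5=lambda X,Y:(190+X/5-.4,150+Y/5-.4); T4=lambda X,Y:(365+X/4-.4,175+Y/4-.4); S4=lambda X,Y:(230+(X-340)/4-.4,150+Y/4-.4)
P=[((135,180,75),T5(36,118)),((135,-180,75),T5(718,28)),((-15,40,113),T5(330,349)),
((100,170,99),T5(42,163)),((100,-170,99),T5(718,76)),((-100,-170,99),T5(784,467)),((-100,170,99),T5(85,560)),
((112,135,152),T5(92,96)),((-112,135,152),T5(145,568)),((112,-55,152),T5(490,44)),((-112,-55,152),T5(556,515))]
def pose(P,x0):
    A=np.array([p[0] for p in P])/1000;B=np.array([p[1] for p in P])
    def f(x):
        c,n=np.cos(x[2]),np.sin(x[2])
        return np.concatenate([proj(t,(x[0]+c*a[0]-n*a[1],x[1]+n*a[0]+c*a[1],a[2]))-b for a,b in zip(A,B)])
    r=least_squares(f,x0,loss='soft_l1');print(np.round(r.x,4),np.round(f(r.x).reshape(-1,2),1).tolist());return r.x
S=pose(P,[.5,.05,0])
TR=pose([((130,80,24),T4(68,30)),((130,-80,24),T4(303,60)),((-130,-80,24),T4(283,443)),((-130,80,24),T4(32,413))],[.45,-.25,0])
def loc(x,a): c,n=np.cos(x[2]),np.sin(x[2]); return np.array([x[0]+c*a[0]-n*a[1],x[1]+n*a[0]+c*a[1]])
def inv(x,p): c,n=np.cos(x[2]),np.sin(x[2]); d=np.array(p[:2])-x[:2]; return np.array([c*d[0]+n*d[1],-n*d[0]+c*d[1]])
E
python3 - <<'E'
from m import *
print('lock',loc(S,(-.015,.04)),'rodL',loc(S,(-.015,.135)),'rodR',loc(S,(-.015,-.055)))
def cap(d,box):
    x0,y0,x1,y1=box;g=d['pixels'][y0:y1,x0:x1].max(2);m=(g<60).astype(np.uint8)
    n,l,st,c=cv2.connectedComponentsWithStats(m);i=1+np.argmax(st[1:,4]);b=st[i];return b[0]+x0,b[1]+y0,b[2],b[3],b[4],c[i]+[x0,y0]
print(cap(t,(308,175,335,200)),cap(s,(265,165,287,187)))
b=on(t,*T5(655,189),.179);print('bottle',b,inv(S,b))
# bottle-check side view projection
for z in(.179,.159,.075): print(proj(s,(b[0],b[1],z)))
# lock side check
for a,z in(((-.015,.04),.151),((.1,-.17),.099),((-.1,.17),.099),((.135,.18),.075)): print('sideproj',proj(s,(*loc(S,a),z)),(proj(s,(*loc(S,a),z))-[230,150])*4+[340,0])
tb=on(t,*T4(133,294),.004+.104);j=on(t,*T4(262,154),.064)
print('tb',tb,inv(TR,tb),'jar',j,inv(TR,j))
for a in((.07,.03),(-.08,-.03),(.08,.03)):print(a,loc(TR,a))
wb=on(t,233,296,.16);cy=on(t,146,205,.24);print('wash',wb,'cyl',cy, on(t,175,222,.01))
E
```

```text
[0.5314 0.0706 0.1415] [[-1.2, -1.3], [0.5, -1.2], [0.0, -0.1], [0.9, -0.1], [-0.1, -0.2], [-0.4, 0.0], [0.2, 0.2], [0.5, 0.9], [-0.3, 0.4], [-0.1, 1.1], [-0.0, -0.1]]
[ 0.4931 -0.2857 -0.1211] [[-0.4, -0.9], [0.5, -0.9], [-0.3, 1.2], [0.2, 0.5]]
lock [0.51088463 0.10805577] rodL [0.49748415 0.2021059 ] rodR [0.52428512 0.01400564]
(np.int32(314), np.int32(182), np.int32(13), np.int32(14), np.int32(143), array([319.91608392, 188.40559441])) (np.int32(271), np.int32(169), np.int32(9), np.int32(10), np.int32(71), array([274.85915493, 173.83098592]))
bottle [ 0.57521692 -0.04397679  0.179     ] [ 0.02724369 -0.11958701]
[274.56277498 170.41037334]
[274.65468656 175.91770723]
[275.02377867 198.03367349]
sideproj [291.09949024 209.9024821 ] [584.39796098 239.60992841]
sideproj [251.9485167  183.23561527] [427.79406682 132.94246108]
sideproj [325.7034728  255.13882097] [722.81389121 420.55528388]
sideproj [236.67214487 266.73403399] [366.68857948 466.93613594]
tb [ 0.44425414 -0.23466186  0.108     ] [-0.05465101  0.0447627 ] jar [ 0.53831586 -0.33336945  0.064     ] [ 0.05064949 -0.04185484]
(0.07, 0.03) [ 0.5662077  -0.26437955]
(-0.08, -0.03) [ 0.41005638 -0.30581343]
(0.08, 0.03) [ 0.57613442 -0.26558798]
wash [0.32974156 0.15160562 0.16      ] cyl [0.518956   0.33237521 0.24      ] [0.51857749 0.33125555 0.01      ]
```

```bash
cat > go.py <<'E'
# usage: go(tcp xyz, alpha deg of tool y, tilt deg about tool x) -> shift/turn in move units from current pose
from h import *
from bench import ctrl
def Rt(al,tilt=0):
    a=np.deg2rad(al);y=np.array([np.cos(a),np.sin(a),0]);z=np.array([0,0,-1.]);x=np.cross(y,z)
    return R.from_matrix(np.c_[x,y,z])*R.from_rotvec([np.deg2rad(tilt),0,0])
def go(p,al,tilt=0,lab=''):
    s=ctrl.get_state();Q=R.from_rotvec(s['tool_rot'])
    d=Q.inv().apply(np.array(p)-s['position'])/.3;w=np.rad2deg((Q.inv()*Rt(al,tilt)).as_rotvec())/60
    print(lab,np.round(d,4),np.round(w,4))
def st():
    s=ctrl.get_state();Q=R.from_rotvec(s['tool_rot']).as_matrix();y=Q[:,1]
    print('t %.2f'%s['time'],'p',np.round(s['position'],4),'al %.2f'%np.rad2deg(np.arctan2(y[1],y[0])),'z',np.round(Q[:,2],4),'grip',round(float(s['grip_width']),3),round(float(s['grip_force']),2),'F',np.round(s['ft_force'],1),'q',np.round(s['joint_positions'],2))
E
python3 -c "
from go import *
st();go((.42,-.317,.28),-25,0,'mid');go((.575,-.044,.28),8.1,0,'bottle')"
```

```text
t 0.10 p [ 0.2724 -0.5896  0.2216] al -65.20 z [-8.0e-04  1.6e-03 -1.0e+00] grip 1.001 0.0 F [ 0.1  0.5 -0.1] q [ 1.15  0.32 -0.07  1.45  0.02  1.37 -0.06]
mid [ 0.8279 -0.6189 -0.1938] [-1.6e-03 -5.0e-04 -6.7e-01]
bottle [ 1.6786 -1.2283 -0.1928] [-1.5000e-03 -1.0000e-03 -1.2217e+00]
```

>>> jog_arm(moves=[0.06,-0.05,-0.08,0,0,-0.05,1,0.17,-0.13,-0.15,0,0,-0.15,1,0.3,-0.22,-0.19,0,0,-0.25,1,0.43,-0.32,-0.19,0,0,-0.35,1,0.56,-0.42,-0.19,0,0,-0.45,1,0.68,-0.51,-0.19,0,0,-0.55,1,0.78,-0.58,-0.19,0,0,-0.63,1,0.83,-0.62,-0.19,0,0,-0.67,1], newtons=15)

```text
time: 1.1
position: [0.4217, -0.315, 0.2795]
tool_rot: [-2.646, -1.694, -0.0]
ft_force: [-0.4, -0.1, 0.3]
grip_width: 0.997
grip_force: 0.0
```

```bash
python3 -c "
from go import *
st();go((.575,-.044,.26),8.1,0,'bottle')"
```

```text
t 1.10 p [ 0.4217 -0.315   0.2795] al -24.76 z [ 0.  0. -1.] grip 0.997 0.0 F [-0.4 -0.1  0.3] q [ 0.91  0.05 -0.33  1.66  0.02  1.44  0.15]
bottle [1.0341 0.0856 0.065 ] [ 0.     -0.     -0.5477]
```

>>> jog_arm(moves=[0.07,0,0,0,0,-0.04,1,0.2,0.02,0,0,0,-0.12,1,0.36,0.03,0,0,0,-0.2,1,0.52,0.04,0,0,0,-0.3,1,0.68,0.06,0,0,0,-0.4,1,0.83,0.07,0.02,0,0,-0.48,1,0.95,0.08,0.04,0,0,-0.53,1,1.0,0.086,0.065,0,0,-0.55,1])

```text
time: 2.1
position: [0.5715, -0.0541, 0.2596]
tool_rot: [-2.058, -2.374, -0.001]
ft_force: [-0.3, -0.2, 0.2]
grip_width: 0.998
grip_force: 0.0
```

```bash
python3 -c "
from go import *
st();go((.575,-.044,.1155),8.1,0,'bottle')
for n in('side','top'):
  d=ctrl.get_image(n);pickle.dump(d,open(n+'1.pkl','wb'))
  print(proj(d,ctrl.get_state()['position']))
p=d['pixels'][:,:,::-1];q=load('side1')['pixels'][:,:,::-1]
r=lambda a:cv2.resize(a,None,fx=4,fy=4,interpolation=cv2.INTER_CUBIC)
cv2.imwrite('pics/a1.png',np.hstack([r(p[130:270,260:360]),r(q[80:220,225:325])]))
"
```

```text
t 2.10 p [ 0.5715 -0.0541  0.2596] al 8.16 z [ 1.e-04  6.e-04 -1.e+00] grip 0.998 0.0 F [-0.3 -0.2  0.2] q [ 0.58  0.19 -0.61  1.57  0.11  1.42  0.11]
bottle [0.0315 0.0162 0.4805] [ 0.0001 -0.0006  0.001 ]
[275.87051074 146.03698553]
[329.47047108 180.48387075]
```

View pics/a1.png

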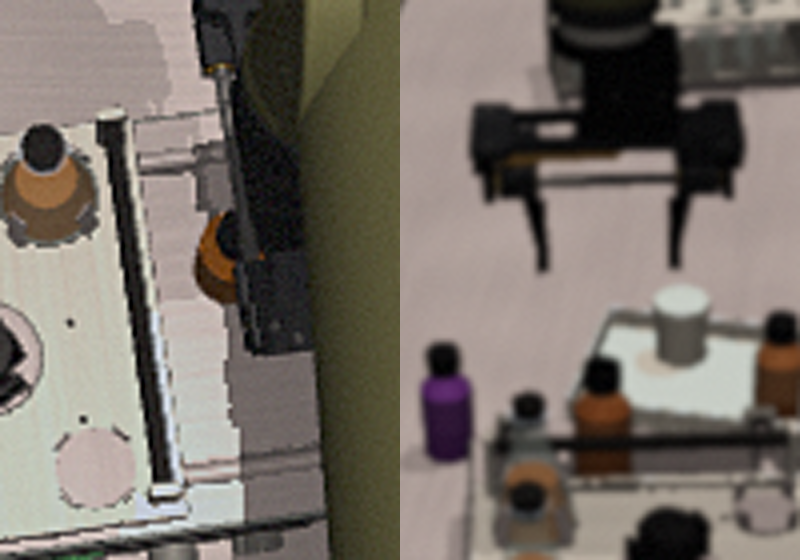

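The gripper hangs just right of the deck bottle, with fingertips at side-crop (542,270) and (675,268) and the bottle at (602,380). The 190 mm side of the body lies along the closing line. I'll align and descend.

>>> jog_arm(moves=[0.02,0.01,0,0,0,0,1,0.0315,0.016,0.03,0,0,0,1,0.0315,0.016,0.12,0,0,0,1,0.0315,0.016,0.22,0,0,0,1,0.0315,0.016,0.32,0,0,0,1,0.0315,0.016,0.41,0,0,0,1,0.0315,0.016,0.46,0,0,0,1,0.0315,0.016,0.475,0,0,0,1])

```text
time: 3.2
position: [0.5738, -0.0462, 0.1168]
tool_rot: [-2.061, -2.37, 0.001]
ft_force: [0.6, 0.1, 0.2]
grip_width: 1.002
grip_force: 0.0
```

```bash
python3 -c "
from go import *
st();go((.575,-.044,.1155),8.1,0,'bottle')"
```

```text
t 3.20 p [ 0.5738 -0.0462  0.1168] al 7.96 z [-1.1e-03 -1.0e-04 -1.0e+00] grip 1.002 0.0 F [0.6 0.1 0.2] q [ 0.55  0.3  -0.6   1.75  0.18  1.15  0.03]
bottle [0.0068 0.0052 0.0044] [-0.0011 -0.0001 -0.0024]
```

>>> jog_arm(moves=[0.006,0.004,0.003,0,0,0,1,0.006,0.004,0.003,0,0,0,0.4,0.006,0.004,0.003,0,0,0,0.2,0.006,0.004,0.003,0,0,0,0,0.006,0.004,0.003,0,0,0,-0.3,0.006,0.004,0.003,0,0,0,-1,0.006,0.004,0.003,0,0,0,-1,0.006,0.004,0.003,0,0,0,-1], newtons=15)

```text
time: 4.2
position: [0.5756, -0.0438, 0.1168]
tool_rot: [2.061, 2.37, 0.001]
ft_force: [1.3, -0.1, 0.1]
grip_width: 0.523
grip_force: 15.0
```

```bash
python3 -c "
from go import *
st()"
```

```text
t 4.20 p [ 0.5756 -0.0438  0.1168] al 8.00 z [ 9.e-04 -0.e+00 -1.e+00] grip 0.523 14.98 F [ 1.3 -0.1  0.1] q [ 0.54  0.3  -0.6   1.75  0.18  1.15  0.03]
```

>>> jog_arm(moves=[0,0,-0.01,0,0,0,-1,0,0,-0.04,0,0,0,-1,0,0,-0.1,0,0,0,-1,0,0,-0.16,0,0,0,-1,0,0,-0.22,0,0,0,-1,0,0,-0.27,0,0,0,-1,0,0,-0.3,0,0,0,-1,0,0,-0.3,0,0,0,-1])

```text
time: 5.2
position: [0.5755, -0.0439, 0.2073]
tool_rot: [2.061, 2.37, 0.001]
ft_force: [0.6, -0.0, -2.6]
grip_width: 0.523
grip_force: 15.0
```

```bash
python3 -c "
from go import *
st();go((.567,-.259,.2),0,0,'tray')"
```

```text
t 5.20 p [ 0.5755 -0.0439  0.2073] al 7.99 z [ 1.e-03 -3.e-04 -1.e+00] grip 0.523 14.97 F [ 0.6 -0.  -2.6] q [ 0.56  0.22 -0.61  1.64  0.13  1.32  0.07]
tray [-0.7061 -0.1278  0.0245] [0.001  0.0004 0.1332]
```

>>> jog_arm(moves=[-0.04,-0.007,0,0,0,0,-1,-0.13,-0.023,0,0,0,0.02,-1,-0.25,-0.045,0,0,0,0.05,-1,-0.38,-0.068,0,0,0,0.07,-1,-0.51,-0.09,0,0,0,0.1,-1,-0.62,-0.111,0.0,0,0,0.12,-1,-0.69,-0.124,0.0,0,0,0.13,-1,-0.706,-0.128,0.02,0,0,0.133,-1])

```text
time: 6.2
position: [0.5666, -0.2608, 0.2006]
tool_rot: [2.223, 2.219, 0.0]
ft_force: [0.5, 1.2, -2.1]
grip_width: 0.523
grip_force: 15.0
```

```bash
python3 -c "
from go import *
st();go((.567,-.259,.045),0,0,'tray')"
```

```text
t 6.20 p [ 0.5666 -0.2608  0.2006] al -0.12 z [ 6.e-04 -2.e-04 -1.e+00] grip 0.523 14.97 F [ 0.5  1.2 -2.1] q [ 0.77  0.31 -0.47  1.54  0.14  1.33  0.28]
tray [0.006  0.001  0.5186] [ 0.0005  0.0002 -0.0021]
```

>>> jog_arm(moves=[0.006,0,0.04,0,0,0,-1,0.006,0,0.13,0,0,0,-1,0.006,0,0.23,0,0,0,-1,0.006,0,0.33,0,0,0,-1,0.006,0,0.42,0,0,0,-1,0.006,0,0.475,0,0,0,-1,0.006,0,0.492,0,0,0,-1,0.006,0,0.5,0,0,0,-1])

```text
time: 7.2
position: [0.5673, -0.2568, 0.0512]
tool_rot: [2.22, 2.222, 0.001]
ft_force: [-0.7, -0.1, -2.1]
grip_width: 0.519
grip_force: 15.0
```

```bash
python3 -c "
from go import *
st();go((.567,-.259,.0458),0,0,'tray')"
```

```text
t 7.20 p [ 0.5673 -0.2568  0.0512] al 0.06 z [ 1.e-03 -4.e-04 -1.e+00] grip 0.519 14.97 F [-0.7 -0.1 -2.1] q [ 0.74  0.44 -0.45  1.7   0.21  1.06  0.23]
tray [-0.0073 -0.001   0.0179] [0.001  0.0003 0.001 ]
```

>>> jog_arm(moves=[0,0,0.003,0,0,0,-1,0,0,0.006,0,0,0,-1,0,0,0.009,0,0,0,-1,0,0,0.012,0,0,0,-1,0,0,0.014,0,0,0,-1,0,0,0.016,0,0,0,-1,0,0,0.017,0,0,0,-1,0,0,0.017,0,0,0,-1])

```text
time: 8.2
position: [0.5667, -0.2572, 0.0458]
tool_rot: [2.221, 2.222, -0.0]
ft_force: [-0.3, 0.4, -0.1]
grip_width: 0.519
grip_force: 15.0
```

```bash
python3 -c "
from go import *
st()"
```

```text
t 8.20 p [ 0.5667 -0.2572  0.0458] al 0.02 z [ 0.e+00 -2.e-04 -1.e+00] grip 0.519 14.96 F [-0.3  0.4 -0.1] q [ 0.74  0.44 -0.44  1.7   0.21  1.05  0.23]
```

>>> jog_arm(moves=[0,0,0.018,0,0,0,0.1,0,0,0.018,0,0,0,0.25,0,0,0.018,0,0,0,0.6,0,0,0.018,0,0,0,0.6,0,0,0.018,0,0,0,0.6,0,0,-0.03,0,0,0,0.6,0,0,-0.1,0,0,0,0.6,0,0,-0.2,0,0,0,0.6])

```text
time: 9.2
position: [0.5666, -0.2571, 0.1073]
tool_rot: [2.221, 2.222, 0.0]
ft_force: [0.0, -0.8, 0.4]
grip_width: 0.802
grip_force: 0.0
```

```bash
python3 -c "
from go import *
st();go((.51,-.05,.28),38.1,0,'via')"
```

```text
t 9.20 p [ 0.5666 -0.2571  0.1073] al 0.02 z [ 2.e-04 -2.e-04 -1.e+00] grip 0.802 0.0 F [ 0.  -0.8  0.4] q [ 0.76  0.38 -0.46  1.65  0.18  1.16  0.25]
via [ 0.6904 -0.1884 -0.5758] [ 1.000e-04  2.000e-04 -6.347e-01]
```

>>> jog_arm(moves=[0,0,-0.12,0,0,0,0.6,0,0,-0.28,0,0,-0.02,0.7,0.05,-0.015,-0.42,0,0,-0.1,1,0.17,-0.045,-0.53,0,0,-0.23,1,0.33,-0.09,-0.58,0,0,-0.36,1,0.5,-0.136,-0.58,0,0,-0.5,1,0.64,-0.175,-0.58,0,0,-0.6,1,0.69,-0.188,-0.58,0,0,-0.635,1])

```text
time: 10.2
position: [0.5099, -0.0468, 0.2817]
tool_rot: [1.365, 2.826, -0.0]
ft_force: [-0.9, -0.7, -0.3]
grip_width: 1.004
grip_force: 0.0
```

```bash
cat > lk.py <<'E'
from go import *
def lock(al,tilt,zg,c=(.511,.108)):  # TCP for grasp point at lock axis, height zg
    return np.array([c[0],c[1],zg])+Rt(al,tilt).apply([0,0,1])*.0187
E
python3 -c "
from lk import *
st()
print(Rt(38.1,8).apply([0,0,1]), Rt(38.1,8).apply([0,1,0]))
go(lock(38.1,0,.29),38.1,0)
go(lock(38.1,8,.26),38.1,8)
d=ctrl.get_image('top');pickle.dump(d,open('top2.pkl','wb'))
from m import *
p=d['pixels'][:,:,::-1]
r=lambda a,f:cv2.resize(a,None,fx=f,fy=f,interpolation=cv2.INTER_CUBIC)
a=r(p[175:295,365:450],4);b=r(load('top0')['pixels'][195:240,235:280,::-1],10)
o=np.zeros((480,800,3),np.uint8);o[:480,:340]=a;o[:450,340:790]=b
cv2.imwrite('pics/b.png',o)
"
```

```text
t 10.20 p [ 0.5099 -0.0468  0.2817] al 38.45 z [ 0.0029 -0.0017 -1.    ] grip 1.004 0.0 F [-0.9 -0.7 -0.3] q [ 0.7   0.03 -0.67  1.68  0.02  1.44  0.7 ]
[-0.10952019 -0.0858748  -0.99026807] [ 0.77927662  0.61103092 -0.1391731 ]
 [0.4021 0.3236 0.0338] [0.0011 0.003  0.0058]
 [0.4025 0.3148 0.1332] [0.1345 0.0034 0.0056]
[0.5314 0.0706 0.1415] [[-1.2, -1.3], [0.5, -1.2], [0.0, -0.1], [0.9, -0.1], [-0.1, -0.2], [-0.4, 0.0], [0.2, 0.2], [0.5, 0.9], [-0.3, 0.4], [-0.1, 1.1], [-0.0, -0.1]]
[ 0.4931 -0.2857 -0.1211] [[-0.4, -0.9], [0.5, -0.9], [-0.3, 1.2], [0.2, 0.5]]
```

View pics/b.png

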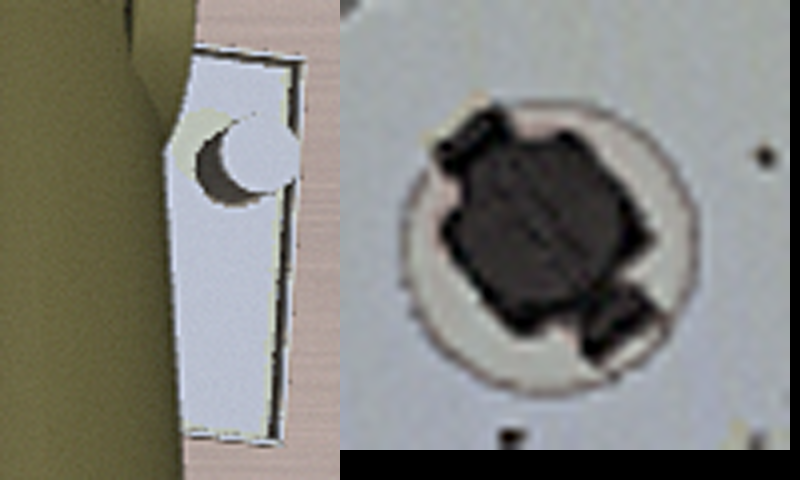

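```bash
python3 -c "
from lk import *
t=load('top0')
a=on(t,247.75,208.55,.146);b=on(t,263.05,226.55,.146);print(a,b,(a+b)/2,np.rad2deg(np.arctan2(*(a-b)[1::-1])),np.linalg.norm(a-b))
go(lock(38.1,-8,.26),38.1,-8)
"
```

```text
[0.53088513 0.1247577  0.146     ] [0.48841221 0.08802809 0.146     ] [0.50964867 0.10639289 0.146     ] 40.852509582310844 0.05615169380228879
 [0.4003 0.3317 0.1327] [-0.1322  0.0018  0.0069]
```

>>> jog_arm(moves=[0.03,0.025,0,0,0,0,1,0.1,0.08,0,-0.01,0,0,1,0.18,0.15,0,-0.04,0,0,1,0.26,0.22,0.0,-0.07,0,0,1,0.33,0.28,0.0,-0.1,0,0,1,0.38,0.315,0.02,-0.13,0,0,1,0.4,0.33,0.07,-0.133,0,0,1,0.4,0.33,0.13,-0.133,0,0,1])

```text
time: 11.25
position: [0.5139, 0.1057, 0.2395]
tool_rot: [1.344, 2.765, 0.192]
ft_force: [0.6, -0.5, 0.2]
grip_width: 0.999
grip_force: 0.0
```

```bash
python3 -c "
from lk import *
st()
c=(.5105,.1072)
for z in (.26,.2,.16,.142): go(lock(38.3,-8,z,c),38.3,-8)
"
```

```text
t 11.25 p [0.5139 0.1057 0.2395] al 38.15 z [ 0.1095  0.0851 -0.9903] grip 0.999 0.0 F [ 0.6 -0.5  0.2] q [ 0.59 -0.03 -0.78  1.81 -0.09  1.23  0.5 ]
 [ 0.0111  0.0038 -0.0061] [-0.0005  0.001  -0.0024]
 [ 0.0112 -0.0239  0.1919] [-0.0005  0.001  -0.0024]
 [ 0.0113 -0.0424  0.324 ] [-0.0005  0.001  -0.0024]
 [ 0.0114 -0.0507  0.3834] [-0.0005  0.001  -0.0024]
```

>>> jog_arm(moves=[0.011,0.004,-0.006,0,0,0,1,0.011,0.004,-0.006,0,0,0,1,0.011,-0.004,0.06,0,0,0,1,0.011,-0.014,0.13,0,0,0,1,0.011,-0.024,0.192,0,0,0,1,0.011,-0.034,0.26,0,0,0,1,0.011,-0.04,0.305,0,0,0,1,0.011,-0.0425,0.324,0,0,0,1])

```text
time: 12.25
position: [0.5127, 0.1083, 0.1421]
tool_rot: [1.346, 2.765, 0.193]
ft_force: [0.1, 0.0, 0.4]
grip_width: 0.998
grip_force: 0.0
```

```bash
python3 -c "
from lk import *
st()
c=(.5105,.1072)
for z in (.16,.142): go(lock(38.3,-8,z,c),38.3,-8)
d=ctrl.get_image('side');pickle.dump(d,open('side3.pkl','wb'));q=d['pixels'][:,:,::-1]
cv2.imwrite('pics/c.png',cv2.resize(q[150:280,220:350],None,fx=4.6,fy=4.6,interpolation=cv2.INTER_CUBIC))
print(proj(d,(.5105,.1072,.151)))
"
```

```text
t 12.25 p [0.5127 0.1083 0.1421] al 38.09 z [ 0.1089  0.0858 -0.9903] grip 0.998 0.0 F [0.1 0.  0.4] q [ 0.57  0.06 -0.8   1.95 -0.02  1.03  0.45]
 [0.0016 0.0003 0.0022] [-0.0005  0.0001 -0.0034]
 [ 0.0015 -0.0081  0.0617] [-0.0005  0.0001 -0.0034]
[291.26506134 209.72261765]
```

View pics/c.png

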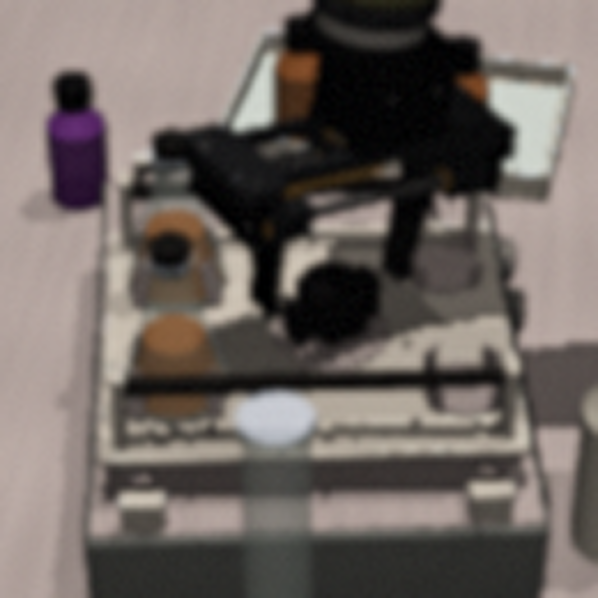

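The open fingers straddle the knob, seen at crop (330,300). The body's flask-side end lies around (160–280,140–225). The left flask's stopper is at (168,245), so I'll check that clearance numerically.

```bash
python3 -c "
from lk import *
from m import S,loc
s=ctrl.get_state();Q=R.from_rotvec(s['tool_rot'])
f=lambda u:np.round((proj(load('side3'),u)-[220,150])*4.6)
for n,y in(('L',.092),('R',-.012)):
  w=np.array([*loc(S,(.08,y)),.221]);print(n,'stopper px',f(w),'in tool frame from grasp (mm)',np.round(1000*(Q.inv().apply(w-s['position'])+[0,0,.0187])))
for e in(-.0375,.0375): print('end corner px',f(s['position']+Q.apply([e,.095,-.0187-.051])))
" | tail -4
```

```text
L stopper px [165. 239.] in tool frame from grasp (mm) [ -2. 117. -45.]
R stopper px [166. 135.] in tool frame from grasp (mm) [-92.  65. -52.]
end corner px [168. 191.]
end corner px [234. 258.]
```

>>> jog_arm(moves=[0.0015,-0.001,0.01,0,0,0,1,0.0015,-0.003,0.025,0,0,-0.002,1,0.0015,-0.005,0.04,0,0,-0.003,1,0.0015,-0.007,0.053,0,0,-0.003,1,0.0015,-0.008,0.061,0,0,-0.003,1,0.0015,-0.008,0.061,0,0,-0.003,1,0.0015,-0.008,0.061,0,0,-0.003,0.6,0.0015,-0.008,0.061,0,0,-0.003,0.5])

```text
time: 13.3
position: [0.5126, 0.109, 0.1242]
tool_rot: [1.34, 2.767, 0.193]
ft_force: [-0.3, 0.8, 0.4]
grip_width: 0.855
grip_force: 0.0
```

```bash
python3 -c "
from lk import *
st()
go(lock(38.3,-8,.142,(.5105,.1072)),38.3,-8)
"
```

```text
t 13.30 p [0.5126 0.109  0.1242] al 38.30 z [ 0.1095  0.0856 -0.9903] grip 0.855 0.0 F [-0.3  0.8  0.4] q [ 0.56  0.09 -0.8   1.97  0.    0.99  0.43]
 [-0.0003 -0.0007  0.0023] [-0.0002  0.0007 -0.    ]
```

Centred. Now I'll squeeze at 25 N.

>>> jog_arm(moves=[0,0,0,0,0,0,0.4,0,0,0,0,0,0,0.3,0,0,0,0,0,0,0.2,0,0,0,0,0,0,0.1,0,0,0,0,0,0,-0.2,0,0,0,0,0,0,-0.4,0,0,0,0,0,0,-0.4,0,0,0,0,0,0,-0.4], newtons=25)

```text
time: 14.3
position: [0.5131, 0.1093, 0.1246]
tool_rot: [1.34, 2.766, 0.194]
ft_force: [0.6, 0.6, 6.0]
grip_width: 0.544
grip_force: 24.4
```

```bash
python3 -c "
from lk import *
st()
s=ctrl.get_state();Q=R.from_rotvec(s['tool_rot']);g=s['position']-Q.apply([0,0,.0187]);print(g)
for k in(.25,.5,.75,1,1.07): go(lock(38.3+60*k,-8,g[2],g[:2]),38.3+60*k,-8)
"
```

```text
t 14.30 p [0.5131 0.1093 0.1246] al 38.31 z [ 0.1105  0.086  -0.9902] grip 0.544 24.43 F [0.6 0.6 6. ] q [ 0.56  0.09 -0.8   1.97  0.    0.99  0.43]
[0.51098963 0.10765737 0.14315383]
 [ 0.0023 -0.0003 -0.    ] [ 0.0007  0.0359 -0.2474]
 [ 0.0044 -0.0012 -0.0002] [ 0.0005  0.0708 -0.4949]
 [ 0.0062 -0.0026 -0.0004] [ 4.000e-04  1.056e-01 -7.425e-01]
 [ 0.0076 -0.0043 -0.0006] [ 2.000e-04  1.405e-01 -9.901e-01]
 [ 0.0079 -0.0049 -0.0007] [ 2.0000e-04  1.5020e-01 -1.0594e+00]
```

>>> jog_arm(moves=[0.0005,0,0,0,0.007,-0.05,-0.4,0.0014,-0.0002,0,0,0.021,-0.15,-0.4,0.0025,-0.0004,0,0,0.039,-0.27,-0.4,0.0036,-0.0008,0,0,0.057,-0.4,-0.4,0.0047,-0.0014,-0.0002,0,0.076,-0.53,-0.4,0.0056,-0.002,-0.0003,0,0.093,-0.65,-0.4,0.0063,-0.0027,-0.0004,0,0.108,-0.76,-0.4,0.0067,-0.0032,-0.0005,0,0.119,-0.84,-0.4])

```text
time: 15.3
position: [0.5121, 0.1101, 0.1247]
tool_rot: [0.018, 3.131, 0.22]
ft_force: [3.5, 1.3, 2.4]
grip_width: 0.535
grip_force: 24.3
```

```bash
python3 -c "
from lk import *
st()
s=ctrl.get_state();Q=R.from_rotvec(s['tool_rot']);g=s['position']-Q.apply([0,0,.0187]);print(g,s['torque'])
for a in (94,98.3,100): go(lock(a,-8,.1425,(.511,.1075)),a,-8)
"
```

```text
t 15.30 p [0.5121 0.1101 0.1247] al 89.35 z [ 0.0041  0.1399 -0.9902] grip 0.535 24.32 F [3.5 1.3 2.4] q [ 0.63  0.19 -0.87  1.89  0.01  1.09  1.33]
[0.5120348  0.10749734 0.14321009] [ 0.32968482 -0.93161264 -0.17689591]
 [ 0.0043 -0.0004  0.0023] [ 0.0007  0.0132 -0.0768]
 [ 0.005  -0.0005  0.0023] [ 0.0006  0.0232 -0.1478]
 [ 0.0052 -0.0006  0.0023] [ 0.0005  0.0272 -0.1758]
```

>>> jog_arm(moves=[0.001,0,0,0,0.004,-0.03,-0.4,0.001,0,0,0,0.009,-0.06,-0.4,0.001,0,0,0,0.014,-0.09,-0.4,0.001,0,0,0,0.019,-0.12,-0.4,0.001,0,0,0,0.022,-0.145,-0.4,0.001,0,0,0,0.025,-0.165,-0.4,0.001,0,0,0,0.028,-0.18,-0.4,0.001,0,0,0,0.028,-0.18,-0.4])

```text
time: 16.3
position: [0.5117, 0.1101, 0.1247]
tool_rot: [0.272, -3.109, -0.218]
ft_force: [4.8, 1.7, 2.3]
grip_width: 0.538
grip_force: 24.4
```

```bash
python3 -c "
from lk import *
st();s=ctrl.get_state();print(s['torque'])
"
```

```text
t 16.30 p [0.5117 0.1101 0.1247] al 99.99 z [-0.0247  0.1376 -0.9902] grip 0.538 24.43 F [4.8 1.7 2.3] q [ 0.64  0.23 -0.89  1.86  0.04  1.13  1.49]
[ 0.4238548  -1.10363762 -0.5233582 ]
```

>>> jog_arm(moves=[0,0,0,0,0.002,-0.01,-0.4,0,0,0,0,0.004,-0.02,-0.4,0,0,0,0,0.005,-0.03,-0.4,0,0,0,0,0.006,-0.04,-0.4,0,0,0,0,0.007,-0.045,-0.4,0,0,0,0,0.007,-0.045,-0.4,0,0,0,0,0.007,-0.045,-0.4,0,0,0,0,0.007,-0.045,-0.4])

```text
time: 17.3
position: [0.5107, 0.1097, 0.1243]
tool_rot: [0.348, -3.096, -0.216]
ft_force: [4.5, 1.5, 4.1]
grip_width: 0.542
grip_force: 24.9
```

```bash
python3 -c "
from lk import *
st();s=ctrl.get_state();print(s['torque'])
"
```

```text
t 17.30 p [0.5107 0.1097 0.1243] al 102.80 z [-0.0341  0.1349 -0.9903] grip 0.542 24.93 F [4.5 1.5 4.1] q [ 0.64  0.24 -0.89  1.86  0.05  1.14  1.54]
[ 0.01412774 -1.19523229 -0.71246229]
```

>>> jog_arm(moves=[0,0,0,0,0,0,0.2,0,0,0,0,0,0,0.4,0,0,0,0,0,0,0.8,0,0,0,0,0,0,0.9,0,0,0,0,0,0,0.9,0,0.007,-0.05,0,0,0,0.9,0,0.02,-0.14,0,0,0,0.9,0,0.045,-0.32,0,0,0,0.9])

```text
time: 18.3
position: [0.509, 0.1097, 0.2212]
tool_rot: [0.348, -3.091, -0.217]
ft_force: [1.4, -0.3, 1.2]
grip_width: 0.95
grip_force: 0.0
```

```bash
python3 -c "
from lk import *
from m import S,loc
st()
r=loc(S,(-.015,-.055));print(r)
go((r[0],r[1],.25),98.1,0)
go((r[0],r[1],.152-.0187+.01),98.1,0)
"|grep -v '\[\['
```

```text
t 18.30 p [0.509  0.1097 0.2212] al 102.82 z [-0.0392  0.1353 -0.99  ] grip 0.95 0.0 F [ 1.4 -0.3  1.2] q [ 0.69  0.14 -0.91  1.74 -0.03  1.33  1.58]
[0.52428512 0.01400564]
 [ 0.0223 -0.3058 -0.1401] [ 0.1343 -0.0134  0.0791]
 [ 0.0194 -0.3558  0.212 ] [ 0.1343 -0.0134  0.0791]
```

>>> jog_arm(moves=[0.001,-0.02,-0.04,0.01,0,0.005,0.6,0.004,-0.06,-0.09,0.03,-0.003,0.02,0.3,0.008,-0.12,-0.12,0.05,-0.005,0.03,0.15,0.012,-0.18,-0.14,0.08,-0.008,0.05,0.15,0.016,-0.24,-0.14,0.11,-0.011,0.065,0.15,0.02,-0.285,-0.14,0.13,-0.013,0.075,0.15,0.022,-0.306,-0.14,0.134,-0.013,0.079,0.15,0.022,-0.306,-0.14,0.134,-0.013,0.079,0.15])

```text
time: 19.3
position: [0.5256, 0.014, 0.2494]
tool_rot: [-0.221, 3.131, 0.0]
ft_force: [-0.5, 0.3, -0.1]
grip_width: 0.572
grip_force: 0.0
```

```bash
python3 -c "
from lk import *
from m import S,loc
st()
r=loc(S,(-.015,-.055))
go((r[0],r[1],.1345),98.1,0)
for n in('side','top'):
  d=ctrl.get_image(n);pickle.dump(d,open(n+'4.pkl','wb'))
d4=d['pixels'][195:240,235:280,::-1];q=load('side4')['pixels'][150:220,225:325,::-1]
a=cv2.resize(d4,(400,400),interpolation=cv2.INTER_CUBIC);b=cv2.resize(q,(400,280),interpolation=cv2.INTER_CUBIC)
o=np.zeros((400,800,3),np.uint8);o[:,:400]=a;o[:280,400:]=b;cv2.imwrite('pics/d.png',o)
"|grep -v '\[\['
```

```text
t 19.30 p [0.5256 0.014  0.2494] al 98.06 z [ 2.8e-03  3.0e-04 -1.0e+00] grip 0.572 0.0 F [-0.5  0.3 -0.1] q [ 0.73  0.1  -0.86  1.69  0.08  1.38  1.58]
 [0.0055 0.0008 0.3831] [-0.0001  0.0027 -0.0007]
```

View pics/d.png

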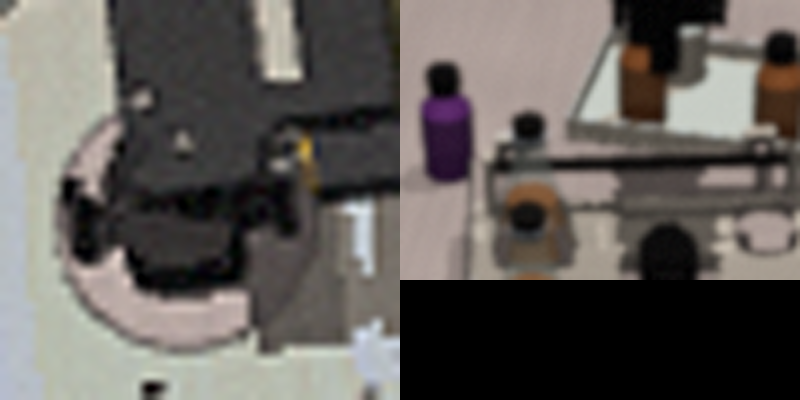

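The lock's tabs now lie along the travel, at crop (85,230) and (285,205), and are sprung out. The bottle stands upright in the tray at crop (642,90). Next I'll pinch the right rod.

>>> jog_arm(moves=[0.003,0,0.02,0,0,0,0.15,0.005,0.001,0.08,0,0,0,0.15,0.005,0.001,0.17,0,0,0,0.15,0.005,0.001,0.26,0,0,0,0.15,0.005,0.001,0.33,0,0,0,0.15,0.005,0.001,0.37,0,0,0,0.15,0.005,0.001,0.383,0,0,0,0,0.005,0.001,0.383,0,0,0,-0.2])

```text
time: 20.4
position: [0.5248, 0.0144, 0.135]
tool_rot: [-0.221, 3.13, -0.0]
ft_force: [0.6, -0.5, 0.1]
grip_width: 0.462
grip_force: 0.0
```

>>> jog_arm(moves=[0,0,0,0,0,0,-0.4,0,0,0,0,0,0,-0.5,0,0,0,0,0,0,-0.6,0,0,0,0,0,0,-1,0,0,0,0,0,0,-1,0,0,0,0,0,0,-1,0,0,0,0,0,0,-1,0,0,0,0,0,0,-1], newtons=20)

```text
time: 21.4
position: [0.5247, 0.0145, 0.135]
tool_rot: [-0.221, 3.13, 0.0]
ft_force: [-0.3, 0.5, 1.8]
grip_width: 0.129
grip_force: 20.0
```

```bash
python3 -c "
from lk import *
from m import S
st()
s=ctrl.get_state();p=s['position'];u=np.array([-np.sin(S[2]),np.cos(S[2]),0])
for m in(.02,.04,.06,.08): go(p-u*m,98.1,0)
"|grep -v '\[\['
```

```text
t 21.40 p [0.5247 0.0145 0.135 ] al 98.09 z [ 3.6e-03  3.0e-04 -1.0e+00] grip 0.129 20.0 F [-0.3  0.5  1.8] q [ 0.7   0.2  -0.85  1.85  0.16  1.16  1.51]
 [-0.     -0.0667  0.    ] [-0.0002  0.0034 -0.0002]
 [-0.     -0.1333  0.    ] [-0.0002  0.0034 -0.0002]
 [-1.e-04 -2.e-01  0.e+00] [-0.0002  0.0034 -0.0002]
 [-1.000e-04 -2.667e-01  1.000e-04] [-0.0002  0.0034 -0.0002]
```

>>> jog_arm(moves=[0,-0.003,0,0,0,0,-1,0,-0.01,0,0,0,0,-1,0,-0.022,0,0,0,0,-1,0,-0.035,0,0,0,0,-1,0,-0.048,0,0,0,0,-1,0,-0.061,0,0,0,0,-1,0,-0.074,0,0,0,0,-1,0,-0.087,0,0,0,0,-1])

```text
time: 22.4
position: [0.5285, -0.0118, 0.135]
tool_rot: [-0.221, 3.13, -0.0]
ft_force: [-0.0, 2.2, 2.4]
grip_width: 0.126
grip_force: 20.0
```

```bash
python3 -c "
from lk import *
st()"
```

```text
t 22.40 p [ 0.5285 -0.0118  0.135 ] al 98.07 z [ 3.8e-03  1.0e-04 -1.0e+00] grip 0.126 20.0 F [-0.   2.2  2.4] q [ 0.73  0.2  -0.83  1.84  0.16  1.16  1.55]
```

Force is 2.2 N, so the platform is sliding freely (unlocked).

>>> jog_arm(moves=[0,-0.013,0,0,0,0,-1,0,-0.026,0,0,0,0,-1,0,-0.039,0,0,0,0,-1,0,-0.052,0,0,0,0,-1,0,-0.065,0,0,0,0,-1,0,-0.078,0,0,0,0,-1,0,-0.091,0,0,0,0,-1,0,-0.104,0,0,0,0,-1])

```text
time: 23.4
position: [0.533, -0.0427, 0.135]
tool_rot: [-0.221, 3.13, -0.0]
ft_force: [1.8, 3.0, 1.7]
grip_width: 0.127
grip_force: 20.0
```

>>> jog_arm(moves=[0,-0.012,0,0,0,0,-1,0,-0.024,0,0,0,0,-1,0,-0.036,0,0,0,0,-1,0,-0.048,0,0,0,0,-1,0,-0.058,0,0,0,0,-1,0,-0.066,0,0,0,0,-1,0,-0.072,0,0,0,0,-1,0,-0.076,0,0,0,0,-1])

```text
time: 24.4
position: [0.5361, -0.0644, 0.135]
tool_rot: [-0.221, 3.13, 0.001]
ft_force: [4.1, 5.0, 1.5]
grip_width: 0.126
grip_force: 20.0
```

```bash
python3 -c "
from lk import *
st();print(np.linalg.norm(ctrl.get_state()['position'][:2]-[.5247,.0145]))"
```

```text
t 24.40 p [ 0.5361 -0.0644  0.135 ] al 98.10 z [ 0.0039  0.001  -1.    ] grip 0.126 20.0 F [4.1 5.  1.5] q [ 0.79  0.23 -0.8   1.82  0.17  1.17  1.65]
0.07973757349941608
```

>>> jog_arm(moves=[0,-0.002,0,0,0,0,-1,0,-0.004,0,0,0,0,-1,0,-0.006,0,0,0,0,-1,0,-0.008,0,0,0,0,-1,0,-0.01,0,0,0,0,-1,0,-0.012,0,0,0,0,-1,0,-0.012,0,0,0,0,-1,0,-0.012,0,0,0,0,-1])

```text
time: 25.4
position: [0.5361, -0.0644, 0.135]
tool_rot: [-0.226, 3.131, 0.007]
ft_force: [1.8, 9.2, 3.0]
grip_width: 0.127
grip_force: 20.0
```

```bash
python3 -c "
from lk import *
st();p=ctrl.get_state()['position'];print(np.linalg.norm(p[:2]-[.5247,.0145]));go((.5247,.0145,.135),98.1)"
```

```text
t 25.40 p [ 0.5361 -0.0644  0.135 ] al 98.24 z [ 0.0025  0.0048 -1.    ] grip 0.127 20.0 F [1.8 9.2 3. ] q [ 0.79  0.23 -0.8   1.82  0.17  1.17  1.65]
0.07973760667860542
 [-1.000e-04  2.658e-01  1.100e-03] [0.0042 0.003  0.0023]
```

It's at the far stop: force 9 N with no further motion. Now back home.

>>> jog_arm(moves=[0,0.009,0,0,0,0,-1,0,0.016,0,0,0,0,-1,0,0.026,0,0,0,0,-1,0,0.038,0,0,0,0,-1,0,0.051,0,0,0,0,-1,0,0.064,0,0,0,0,-1,0,0.077,0,0,0,0,-1,0,0.09,0,0,0,0,-1])

```text
time: 26.4
position: [0.5333, -0.0447, 0.135]
tool_rot: [-0.218, 3.129, -0.006]
ft_force: [5.2, -2.0, -0.3]
grip_width: 0.127
grip_force: 20.0
```

>>> jog_arm(moves=[0,0.013,0,0,0,0,-1,0,0.026,0,0,0,0,-1,0,0.039,0,0,0,0,-1,0,0.052,0,0,0,0,-1,0,0.065,0,0,0,0,-1,0,0.078,0,0,0,0,-1,0,0.091,0,0,0,0,-1,0,0.104,0,0,0,0,-1])

```text
time: 27.4
position: [0.5288, -0.014, 0.135]
tool_rot: [-0.217, 3.13, -0.006]
ft_force: [5.8, -2.1, 0.1]
grip_width: 0.132
grip_force: 20.0
```

>>> jog_arm(moves=[0,0.013,0,0,0,0,-1,0,0.026,0,0,0,0,-1,0,0.039,0,0,0,0,-1,0,0.052,0,0,0,0,-1,0,0.064,0,0,0,0,-1,0,0.074,0,0,0,0,-1,0,0.082,0,0,0,0,-1,0,0.087,0,0,0,0,-1])

```text
time: 28.4
position: [0.5246, 0.0148, 0.135]
tool_rot: [-0.221, 3.13, -0.001]
ft_force: [4.5, -4.9, 2.8]
grip_width: 0.128
grip_force: 20.0
```

```bash
python3 -c "
from lk import *
st();p=ctrl.get_state()['position'];print(np.linalg.norm(p[:2]-[.5361,-.0644]))"
```

```text
t 28.40 p [0.5246 0.0148 0.135 ] al 98.09 z [ 3.5e-03 -4.0e-04 -1.0e+00] grip 0.128 20.0 F [ 4.5 -4.9  2.8] q [ 0.7   0.2  -0.85  1.85  0.16  1.16  1.5 ]
0.08007627268355655
```

Next I'll press firmly on the home stop, let go and rise.

>>> jog_arm(moves=[0,0.003,0,0,0,0,-1,0,0.006,0,0,0,0,-1,0,0.009,0,0,0,0,-1,0,0.012,0,0,0,0,-1,0,0.012,0,0,0,0,-1,0,0.012,0,0,0,0,-1,0,0.012,0,0,0,0,-1,0,0.012,0,0,0,0,-1])

```text
time: 29.4
position: [0.5246, 0.0148, 0.135]
tool_rot: [-0.217, 3.13, -0.007]
ft_force: [5.3, -8.6, 2.7]
grip_width: 0.126
grip_force: 20.0
```

>>> jog_arm(moves=[0,0.002,0,0,0,0,-0.5,0,0,0,0,0,0,-0.2,0,0,0,0,0,0,0.1,0,0,0,0,0,0,0.1,0,0,0,0,0,0,0.1,0,0,-0.1,0,0,0,0.1,0,0,-0.26,0,0,0,0.1,0,0,-0.44,0,0,0,0.1])

```text
time: 30.4
position: [0.5229, 0.0186, 0.2677]
tool_rot: [-0.222, 3.132, 0.0]
ft_force: [1.2, -0.1, -0.0]
grip_width: 0.549
grip_force: 0.0
```

```bash
python3 -c "
from lk import *
st();go((.50,-.27,.33),60)"
```

```text
t 30.40 p [0.5229 0.0186 0.2677] al 98.10 z [ 1.9e-03  4.0e-04 -1.0e+00] grip 0.549 0.0 F [ 1.2 -0.1 -0. ] q [ 0.74  0.08 -0.86  1.67  0.06  1.42  1.58]
 [ 0.2107 -0.9416 -0.208 ] [0.0007 0.0017 0.635 ]
```

Home was pressed with 8.6 N without motion. I'll move the arm clear for a final look.

>>> jog_arm(moves=[0.01,-0.05,-0.06,0,0,0.03,0.1,0.03,-0.15,-0.13,0,0,0.1,0.1,0.06,-0.28,-0.2,0,0,0.2,0.1,0.09,-0.42,-0.2,0,0,0.3,0.1,0.12,-0.56,-0.2,0,0,0.4,0.1,0.16,-0.72,-0.2,0,0,0.5,0.1,0.19,-0.86,-0.2,0,0,0.6,0.1,0.21,-0.94,-0.2,0,0,0.635,0.1])

```text
time: 31.4
position: [0.4993, -0.273, 0.3253]
tool_rot: [0.822, 3.031, 0.002]
ft_force: [0.2, -0.3, -0.1]
grip_width: 0.55
grip_force: 0.0
```

```bash
python3 -c "
from lk import *
st();go((.3,-.53,.33),-10)"
```

```text
t 31.40 p [ 0.4993 -0.273   0.3253] al 59.65 z [ 0.0012  0.0012 -1.    ] grip 0.55 0.0 F [ 0.2 -0.3 -0.1] q [ 0.99  0.16 -0.61  1.47  0.09  1.54  1.43]
 [ 0.1404 -1.0749 -0.0174] [ 1.7000e-03 -6.0000e-04  1.1609e+00]
```

>>> jog_arm(moves=[0.01,-0.06,0,0,0,0.05,0.1,0.03,-0.18,0,0,0,0.15,0.1,0.05,-0.32,0,0,0,0.28,0.1,0.07,-0.48,0,0,0,0.42,0.1,0.09,-0.64,0,0,0,0.56,0.1,0.11,-0.8,0,0,0,0.7,0.1,0.12,-0.92,0,0,0,0.8,0.1,0.13,-1,0,0,0,0.88,0.1])

```text
time: 32.4
position: [0.3157, -0.5102, 0.3261]
tool_rot: [2.081, 2.35, 0.004]
ft_force: [-0.0, 0.0, 0.6]
grip_width: 0.552
grip_force: 0.0
```

>>> jog_arm(moves=[0,0,0,0,0,0,0.1,0,0,0,0,0,0,0.1,0,0,0,0,0,0,0.1,0,0,0,0,0,0,0.1,0,0,0,0,0,0,0.1,0,0,0,0,0,0,0.1,0,0,0,0,0,0,0.1,0,0,0,0,0,0,0.1])

```text
time: 33.4
position: [0.3168, -0.5099, 0.3261]
tool_rot: [2.076, 2.354, 0.004]
ft_force: [0.2, -0.6, 0.6]
grip_width: 0.551
grip_force: 0.0
```

```bash
python3 -c "
from lk import *
st();d=ctrl.get_image('top')
cv2.imwrite('pics/e.png',cv2.resize(d['pixels'][130:310,130:450,::-1],None,fx=2.5,fy=2.5,interpolation=cv2.INTER_CUBIC))"
```

```text
t 33.40 p [ 0.3168 -0.5099  0.3261] al 7.18 z [ 3.5e-03  1.0e-04 -1.0e+00] grip 0.551 0.0 F [ 0.2 -0.6  0.6] q [ 1.25  0.2  -0.33  1.4   0.06  1.54  1.05]
```

View pics/e.png

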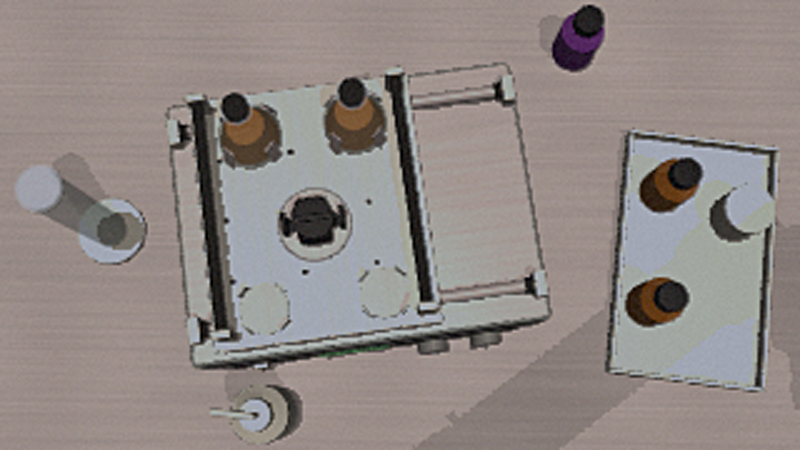

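The bottle is upright in the tray at (670,185), clear of the jar and the other bottle. The platform is home and the lock at (313,222) is turned, with its tabs out along the travel. Nothing else has moved, so I'm handing in.

```bash
python3 -c "
from bench import ctrl
print(ctrl.close_job())"
```

```text
the job is handed in; nothing more can be done
None
```

The job is handed in at about 33 s: the bottle stands upright in the tray, the lock is released with its tabs out, the platform ran smoothly to its far stop and back home, and the final picture shows nothing else moved.

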